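# Rack a spice vial and snap its cap on

## Robot

A 7-joint arm with a two-finger parallel gripper is mounted at the origin on the work surface. World frame = base frame: x ahead of the robot, y to its left, z up, the work surface at z = 0. Lengths are in m, angles in rad, forces in N, time in s.
With the tool pointing down it reaches from about 0.425 to 0.925 m from the base axis. Payload 6.8 kg.
Tool frame: the origin (TCP) lies midway between the tips of the shut fingers; the grasp point (between the pads) lies 19 mm behind it; z points along the fingers, y is the line along which they close (so a half turn about z gives the same grasp; the last joint's range is limited). The gripper opens to 85 mm and grips with 20 to 120 N. Pads are 22 mm wide; open, the fingers measure 114 mm over their backs; the gripper's body (76 mm by 85 mm) begins 54 mm behind the grasp point. The pads swing forward as they close: fully open they stand 13 mm farther back than shut.
Start: joints at [1.22, 0.477, 0.022, 1.555, -0.011, 1.109, -0.083], TCP at [0.162, -0.655, 0.231] pointing down, gripper open.
Joint ranges: [-2.96, 2.96], [-0.34, 2.1], [-1.41, 1.46], [0.24, 2.44], [-1.37, 4.51], [0.17, 1.92], [-2.96, 2.96]. Speed limits (rad/s): [2.39, 2.39, 3.14, 3.14, 3.14, 3.14, 3.14].

## Interface

Orientations are given as a unit quaternion [w, x, y, z].
In Python, from station import bot gives the robot as it stands.
- The arm moves only by the tool jog_arm, never from a script. Its argument "rows" is a list of rows, each an object of numbers: "fingers": the finger opening in mm, from 0 to 85.4; "x", "y", "z": the shift along the tool's x, y, z in mm; "ax", "ay", "az": the turn, a rotation vector about the tool's x, y, z in degrees. A call has exactly 8 rows; each row shifts and turns the commanded pose from where the row before left it, along the tool's axes as they then stand; what a row does not reach is not made up. A row lasts 1/10 s, in which the tool goes at most 50 mm and 8.59 degrees, less where a joint would pass 70% of its speed; a pose out of reach is approached as far as the arm can. A call with a gripper value outside its range is refused whole. The fingers move at their own pace and stop on an object; "force" is the grip in N (left out, the last holds). Time passes only in rows, so rows that do not move let the fingers close, or fill a call up. It gives the time, the measured TCP pose, the force, the opening and the grip force at its end, in the units of the state.
- bot.get_obs(): the state, without advancing time (a new reading comes with each control period).
- bot.read_camera(name): name is "scene" or "side" or "wrist"; returns a dict with "pixels" (384x512x3 uint8, red, green, blue), "vertical_fov" (degrees; the focal length in pixels is half the picture's height over the tangent of half this angle, whatever the lens; pixels are square), "cx", "cy" (the principal point, pixels), "world_from_camera" (4x4, takes a point from camera to world coordinates). Camera axes: x right, y down, z forward; pixel columns grow to the right and rows downward; lengths in m; the calibration is good to about 2 mm. A picture is of the moment at which its call begins. There is no depth.
- bot.hand_in(): hands the job in; it is judged then, once.
The state is a dict: "t": time; "q": joint angles; "joint_vel": joint speeds; "joint_torque": joint torques, N m; "eef_pos": TCP position; "tool_rot": TCP orientation; "contact_force": force on the tool from outside, world axes, zero at the start; "torque": the same for the moment, N m; "gripper_width": opening from 0.0 (shut) to 1.0 (fully open); "grasp_force": force on a finger pad.
Only numpy, scipy, OpenCV 4.12 (cv2) and the standard library are available. Lean on these libraries where they do the work, as an engineer would, in place of code of your own. Each camera call takes 0.05 s, during which the arm holds its last target. There are 200 camera calls.

## Task

Stand the open amber spice vial upright, all the way down, in the free hole of the wooden spice rack (the hole ringed in yellow) and let go of it. Then push the yellow snap cap down over its neck until it clicks and is fully home, and keep pressing after the click: finish with the fingers still on the cap, pushing it down firmly (about 12 newtons) without letting go. Leave the two capped vials in the rack, the glass jar and the pepper mill where they are.

Things in the scene. Friction and masses are not known exactly. Their poses are not given: they have to be found in the camera images.
- vial_center (a point): Open spice vial, loose, upright on the counter at the start: amber glass body 36 mm in diameter, 90 mm high, paper label with yellow band; on it a white neck, 116 mm high in all, about 120 g. Point on its axis, 58 mm above its underside (half-way up); z is its axis, up through the neck. Grasp it by the glass body
- vial_neck (a point): Centre of the top of the open vial's neck, 58 mm above vial_center. The neck (the stud) is 22 mm in diameter, 26 mm high, its top edge tapered. Four small sprung steel nubs stick out of it sideways, 9 mm above the glass shoulder, to 14.7 mm from the axis; do not grasp it there
- cap_center (a point): Yellow snap cap, loose, mouth down on the counter at the start: 40 mm in diameter, 34 mm high, 30 g. Point on its axis half-way up, 17 mm above its lower rim; z points up through its closed top. Fully home on the neck, this point is 51 mm above vial_center along the vial's axis, and the cap's rim is 2 mm above the glass shoulder
- cap_mouth (a point): Centre of the yellow cap's open lower rim. Bore 24 mm deep, with a rounded bead in the mouth leaving 24.4 mm free diameter. It runs freely over the neck until the bead meets the nubs (9.6 mm short of home), sticks there until pushed with about 10 to 20 N, then the force drops (the click) and the bore's roof comes to rest on the neck's top
- rack: Pale wooden spice rack, fixed to the counter, 80 mm (its x) by 250 mm (its y) and 40 mm high; origin at the centre of its underside. Three holes in a row along its y, at y = -80, 0 and +80 mm, 38 mm in diameter, 30 mm deep (floor 10 mm above the counter), mouth slightly chamfered. Two hold capped vials, one is free
- mark: Thin yellow ring, 56 mm across, round the mouth of the free hole. Its origin is on the hole's axis at the rack's top face, 40 mm above the counter. With the vial fully down in the hole, vial_center is 28 mm above this origin
- spice0_center (a point): Closed vial with a green cap, standing in the rack; leave alone. 40 mm in diameter over its cap, 126 mm high, top 136 mm above the counter; the point is half-way up
- spice1_center (a point): Closed vial with a red cap, standing in the rack, same size as the green one; leave alone. The point is half-way up
- jar: Closed glass jar with a steel lid, loose on the counter, 72 mm in diameter, 100 mm high; leave alone. Origin at the centre of its underside
- mill: Dark wooden pepper mill, loose on the counter, 58 mm in diameter, 155 mm high; leave alone. Origin at the centre of its underside

How it is judged:
On the way, in this order (a step that is already met when the one before it is completed fails the run):
1. the open vial stands fully down in the ringed hole, upright and let go, not yet capped (horizontal distance between vial_center and mark below 0.006 m and z of vial_center in the frame of mark below 0.032 m and angle between vial_center's own z axis and vertical below 0.1 rad and contact force between the fingers and vial below 0.1 N and distance between cap_center and vial_center above 0.08 m), for 0.2 s.
2. the cap is clicked home on the vial in the rack (horizontal distance between vial_center and mark below 0.006 m and z of vial_center in the frame of mark below 0.032 m and z of cap_center in the frame of vial_center between 0.045 and 0.0535 m and horizontal distance between cap_center and vial_center below 0.006 m), for 0.1 s.
At the end, for the whole second after the job is handed in: Vial in the ringed hole (within 6 mm of centre, 4 mm of fully down, tilt under 0.1 rad); cap clicked home on its neck (within 2.5 mm of home, 6 mm of the axis); to the end the fingers still touch the cap and the vial is pushed onto the rack with over 5 N (all of step 2 and angle between vial_center's own z axis and vertical below 0.1 rad and contact force between vial and rack above 5 N and contact force between the fingers and cap above 2 N); the arm keeps its last pose, push and grip.
It fails at once if a capped vial in the rack is lifted, pushed out or tipped (distance of any of spice0_center, spice1_center from where it was at the start of the episode above 0.015 m).
It fails at once if the jar or the mill is displaced or knocked over (distance of any of jar, mill from where it was at the start of the episode above 0.03 m or angle between any of jar, mill's own z axis and vertical above 0.3 rad).
It also fails if it takes over 69 s, if anything falls off the work surface, if the arm or the gripper's body presses on something with over 40 N, if the wrist force passes 120 N, or if a joint passes its speed limit or range.

## Working session

There is one attempt and no reset: what is moved stays moved. The work goes in short steps, Python scripts to look and compute and a tool call to move; the robot and the scene stay as the last step left them, time stands still between calls to the robot, and variables do not carry over. Pictures are saved under pics/ and viewed, at most 10 in all, crops included, and the job is handed in when it is done.

Besides the shell and the picture viewer there is one more tool, called as name(argument=value, ...), one argument or row to a line, values as JSON. jog_arm: Moves the arm, as the interface text tells. Its arguments: {"type":"object","properties":{"rows":{"type":"array","items":{"type":"object","properties":{"fingers":{"type":"number"},"x":{"type":"number"},"y":{"type":"number"},"z":{"type":"number"},"ax":{"type":"number"},"ay":{"type":"number"},"az":{"type":"number"}}}},"force":{"type":"number"}},"required":["rows"]}

```bash
mkdir -p pics; ls; python3 - <<'E'
from station import bot
import cv2,numpy as np
o=bot.get_obs();print({k:np.round(v,3).tolist() for k,v in o.items()})
ims=[]
for n in("scene","side","wrist"):
    c=bot.read_camera(n);cv2.imwrite(f"pics/{n}0.png",c["pixels"][:,:,::-1])
    print(n,c["vertical_fov"],c["cx"],c["cy"],np.round(c["world_from_camera"],4).tolist())
E
```

```text
pics
{'t': 0.0, 'q': [1.22, 0.478, 0.022, 1.556, -0.011, 1.109, -0.083], 'joint_vel': [0.001, 0.001, 0.002, 0.001, 0.001, 0.0, -0.001], 'joint_torque': [-0.0, -59.644, 1.608, -28.12, 0.012, 0.009, 0.0], 'eef_pos': [0.162, -0.655, 0.23], 'tool_rot': [-0.001, 0.993, 0.121, -0.0], 'contact_force': [0.01, -0.299, -0.3], 'torque': [0.035, 0.024, 0.057], 'grasp_force': 0.0, 'gripper_width': 1.0}
scene 49.505573573669025 260.29431401114186 192.6056654889055 [[0.053, 0.8082, -0.5865, 1.1551], [0.9986, -0.0479, 0.0243, -0.0327], [-0.0084, -0.587, -0.8096, 0.8499], [0.0, 0.0, 0.0, 1.0]]
side 42.77532353686487 260.2532653766286 196.45174923429371 [[0.953, -0.2, 0.2275, 0.3601], [-0.3023, -0.5798, 0.7566, -0.8183], [-0.0194, -0.7899, -0.613, 0.7405], [0.0, 0.0, 0.0, 1.0]]
wrist 66.80473600306767 254.17528730117346 192.64429515298687 [[0.2407, -0.9187, -0.313, 0.2418], [-0.9706, -0.2284, -0.0759, -0.6349], [-0.0018, 0.322, -0.9467, 0.373], [0.0, 0.0, 0.0, 1.0]]
```

View pics/scene0.png

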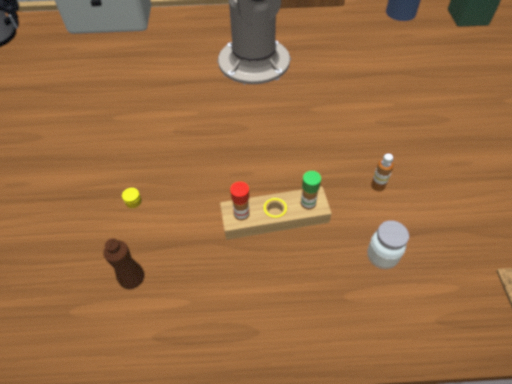

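View pics/side0.png

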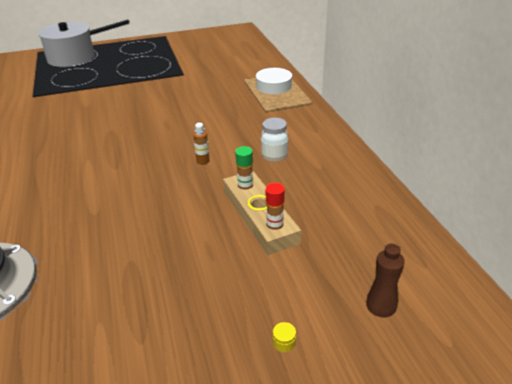

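The scene view shows the cap at (131,197), the ring at (275,207) between red (240,190) and green (312,180), the open vial at (384,172), the jar at (390,243) and the mill at (123,265). The side view agrees: cap (284,337), ring (258,203), vial (201,145).

```bash
cat > h.py <<'E'
import cv2,numpy as np
from station import bot
def cam(n,save=None):
    c=bot.read_camera(n)
    if save: cv2.imwrite(f"pics/{save}.png",c["pixels"][:,:,::-1])
    return c
def ray(c,u,v):
    f=192/np.tan(np.radians(c["vertical_fov"]/2));T=np.array(c["world_from_camera"])
    return T[:3,3],T[:3,:3]@np.array([(u-c["cx"])/f,(v-c["cy"])/f,1])
def plane(c,u,v,z):
    o,d=ray(c,u,v);return o+d*(z-o[2])/d[2]
def blobs(c,lo,hi,amin=8):
    h=cv2.cvtColor(c["pixels"],cv2.COLOR_RGB2HSV)
    m=cv2.inRange(h,np.array(lo),np.array(hi))
    n,_,s,ce=cv2.connectedComponentsWithStats(m)
    return [(s[i,4],s[i,:4].tolist(),ce[i].round(1).tolist()) for i in range(1,n) if s[i,4]>=amin]
def tool(p):
    "world point minus TCP, in tool axes, mm"
    from scipy.spatial.transform import Rotation as R
    o=bot.get_obs();w,x,y,z=o["tool_rot"]
    return R.from_quat([x,y,z,w]).inv().apply(np.array(p)-o["eef_pos"])*1000
E
python3 - <<'E'
from h import *
for n in("scene","side"):
    c=cam(n)
    print(n)
    for k,lo,hi in(("yel",(26,150,120),(34,255,255)),("grn",(50,150,60),(80,255,255)),("red",(0,230,120),(4,255,255)),("white",(0,0,170),(179,60,255)),("dark",(0,80,0),(12,255,75))):
        for b in blobs(c,lo,hi,20):
            if b[0]<4000: print(k,b,[plane(c,*b[2],z)[:2].round(3).tolist() for z in(.0,.034,.04,.1,.13)])
E
```

```text
scene
yel (np.int32(244), [122, 188, 18, 18], [130.6, 196.1]) [[0.531, -0.333], [0.556, -0.321], [0.56, -0.319], [0.604, -0.298], [0.626, -0.287]]
yel (np.int32(146), [263, 198, 24, 20], [274.7, 207.7]) [[0.587, 0.026], [0.61, 0.023], [0.614, 0.023], [0.654, 0.019], [0.674, 0.017]]
grn (np.int32(166), [304, 172, 16, 13], [311.6, 178.1]) [[0.501, 0.128], [0.527, 0.121], [0.532, 0.12], [0.578, 0.109], [0.601, 0.103]]
white (np.int32(919), [218, 41, 72, 40], [252.9, 64.7]) [[0.026, -0.004], [0.071, -0.005], [0.079, -0.005], [0.159, -0.007], [0.199, -0.008]]
white (np.int32(57), [384, 153, 9, 8], [388.2, 156.6]) [[0.441, 0.341], [0.469, 0.326], [0.474, 0.324], [0.525, 0.297], [0.55, 0.284]]
white (np.int32(594), [379, 221, 30, 25], [393.2, 232.9]) [[0.674, 0.298], [0.694, 0.285], [0.697, 0.283], [0.731, 0.259], [0.748, 0.248]]
white (np.int32(335), [371, 233, 34, 26], [385.6, 249.2]) [[0.716, 0.271], [0.734, 0.258], [0.737, 0.256], [0.768, 0.235], [0.783, 0.224]]
dark (np.int32(42), [108, 245, 12, 9], [114.9, 249.8]) [[0.682, -0.35], [0.701, -0.337], [0.704, -0.335], [0.737, -0.312], [0.
[... 2497 characters left out ...]
np.int32(36), [268, 222, 11, 5], [273.1, 224.1]) [[0.632, -0.013], [0.619, -0.05], [0.617, -0.056], [0.595, -0.121], [0.584, -0.154]]
white (np.int32(26), [480, 227, 8, 10], [483.6, 231.5]) [[1.067, -0.188], [1.034, -0.217], [1.029, -0.222], [0.971, -0.273], [0.943, -0.299]]
white (np.int32(1026), [0, 243, 34, 69], [17.5, 274.5]) [[0.08, 0.008], [0.092, -0.03], [0.095, -0.036], [0.117, -0.103], [0.129, -0.137]]
dark (np.int32(80), [384, 250, 16, 10], [390.7, 255.4]) [[0.835, -0.189], [0.813, -0.218], [0.809, -0.223], [0.771, -0.274], [0.751, -0.299]]
dark (np.int32(1000), [367, 260, 36, 57], [384.1, 289.7]) [[0.775, -0.269], [0.756, -0.294], [0.752, -0.299], [0.719, -0.343], [0.702, -0.365]]
```

jog_arm(
  rows=[
    {"az": -8.25},
    {"az": -8.25},
    {"az": -8.25},
    {"az": -8.25},
    {"az": -8.25},
    {"az": -8.25},
    {"az": -8.25},
    {"az": -8.25},
  ],
)

```text
invalid input
```

jog_arm(
  rows=[
    {"az": -8.3},
    {"az": -8.3},
    {},
    {},
    {},
    {},
    {},
    {},
  ],
)

```text
invalid input
```

```bash
python3 - <<'E'
from h import *
print(tool([.50,-.30,.23]),bot.get_obs()["eef_pos"],bot.get_obs()["tool_rot"],bot.get_obs()["q"])
E
```

```text
[ 413.20297161 -263.34538072    1.02983174] [ 0.16223088 -0.6549646   0.23083679] [-4.08926782e-04  9.92639995e-01  1.21101888e-01 -8.15268006e-05] [ 1.21989394  0.47742024  0.02235777  1.5558454  -0.01148475  1.10928924
 -0.08312125]
```

jog_arm(
  rows=[
    {"x": 0, "y": 0, "z": 0, "ax": 0, "ay": 0, "az": -8.25, "fingers": 85},
    {"x": 0, "y": 0, "z": 0, "ax": 0, "ay": 0, "az": -8.25, "fingers": 85},
    {"x": 0, "y": 0, "z": 0, "ax": 0, "ay": 0, "az": -8.25, "fingers": 85},
    {"x": 0, "y": 0, "z": 0, "ax": 0, "ay": 0, "az": -8.25, "fingers": 85},
    {"x": 0, "y": 0, "z": 0, "ax": 0, "ay": 0, "az": -8.25, "fingers": 85},
    {"x": 0, "y": 0, "z": 0, "ax": 0, "ay": 0, "az": -8.25, "fingers": 85},
    {"x": 0, "y": 0, "z": 0, "ax": 0, "ay": 0, "az": -8.25, "fingers": 85},
    {"x": 0, "y": 0, "z": 0, "ax": 0, "ay": 0, "az": -8.25, "fingers": 85},
  ],
)

```text
t: 1.05
eef_pos: [0.1622, -0.6552, 0.2311]
tool_rot: [-0.0, 0.765, 0.644, 0.0]
contact_force: [0.0, -0.7, 0.8]
gripper_width: 0.996
grasp_force: 0.0
```

```bash
python3 - <<'E'
from h import *
print(tool([.50,-.30,.23]),bot.get_obs()["eef_pos"],bot.get_obs()["tool_rot"],bot.get_obs()["q"])
E
```

```text
[407.26197657 272.7621306    1.18714974] [ 0.16217704 -0.65515806  0.23114518] [-1.11765748e-04  7.64668473e-01  6.44423861e-01  3.07139930e-05] [ 1.39205477  0.48849737 -0.22328231  1.54185598  0.11547642  1.12442308
  0.9738555 ]
```

jog_arm(
  rows=[
    {"x": 40, "y": 27, "z": 0, "ax": 0, "ay": 0, "az": 0, "fingers": 85},
    {"x": 40, "y": 27, "z": 0, "ax": 0, "ay": 0, "az": 0, "fingers": 85},
    {"x": 40, "y": 27, "z": 0, "ax": 0, "ay": 0, "az": 0, "fingers": 85},
    {"x": 40, "y": 27, "z": 0, "ax": 0, "ay": 0, "az": 0, "fingers": 85},
    {"x": 40, "y": 27, "z": 0, "ax": 0, "ay": 0, "az": 0, "fingers": 85},
    {"x": 40, "y": 27, "z": 0, "ax": 0, "ay": 0, "az": 0, "fingers": 85},
    {"x": 40, "y": 27, "z": 0, "ax": 0, "ay": 0, "az": 0, "fingers": 85},
    {"x": 40, "y": 27, "z": 0, "ax": 0, "ay": 0, "az": 0, "fingers": 85},
  ],
)

```text
t: 1.85
eef_pos: [0.432, -0.3766, 0.2315]
tool_rot: [0.0, 0.767, 0.642, -0.0]
contact_force: [1.4, -1.2, 1.0]
gripper_width: 0.993
grasp_force: 0.0
```

jog_arm(
  rows=[
    {"x": 40, "y": 27, "z": 0, "ax": 0, "ay": 0, "az": 0, "fingers": 85},
    {"x": 40, "y": 27, "z": 0, "ax": 0, "ay": 0, "az": 0, "fingers": 85},
    {"x": 0, "y": 0, "z": 0, "ax": 0, "ay": 0, "az": -8.2, "fingers": 85},
    {"x": 0, "y": 0, "z": 0, "ax": 0, "ay": 0, "az": -8.2, "fingers": 85},
    {"x": 0, "y": 0, "z": 0, "ax": 0, "ay": 0, "az": 0, "fingers": 85},
    {"x": 0, "y": 0, "z": 0, "ax": 0, "ay": 0, "az": 0, "fingers": 85},
    {"x": 0, "y": 0, "z": 0, "ax": 0, "ay": 0, "az": 0, "fingers": 85},
    {"x": 0, "y": 0, "z": 0, "ax": 0, "ay": 0, "az": 0, "fingers": 85},
  ],
)

```text
t: 2.65
eef_pos: [0.498, -0.309, 0.2313]
tool_rot: [0.0, 0.668, 0.744, -0.0]
contact_force: [1.3, 0.3, 0.1]
gripper_width: 0.993
grasp_force: 0.0
```

```bash
python3 - <<'E'
from h import *
c=cam("wrist","w1")
for k,lo,hi in(("yel",(26,150,120),(34,255,255)),("grn",(50,150,60),(80,255,255)),("red",(0,230,120),(4,255,255))):
    for b in blobs(c,lo,hi,30): print(k,b,[plane(c,*b[2],z)[:2].round(4).tolist() for z in(.034,.04,.136)])
E
```

```text
yel (np.int32(849), [275, 165, 33, 33], [291.2, 181.5]) [[0.5438, -0.3223], [0.5428, -0.3206], [0.5271, -0.2935]]
```

View pics/w1.png

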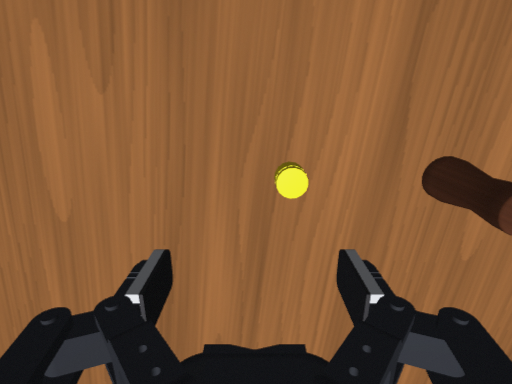

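The wrist view shows the cap top as a disc at about (292,182), giving cap ≈ (0.544,-0.323); the mill is at the right (450,190), well clear. Next, over the rack.

jog_arm(
  rows=[
    {"x": 43, "y": 20, "z": 0, "ax": 0, "ay": 0, "az": 0, "fingers": 85},
    {"x": 43, "y": 20, "z": 0, "ax": 0, "ay": 0, "az": 0, "fingers": 85},
    {"x": 43, "y": 20, "z": 0, "ax": 0, "ay": 0, "az": 0, "fingers": 85},
    {"x": 43, "y": 20, "z": 0, "ax": 0, "ay": 0, "az": 0, "fingers": 85},
    {"x": 43, "y": 20, "z": 0, "ax": 0, "ay": 0, "az": 0, "fingers": 85},
    {"x": 43, "y": 20, "z": 0, "ax": 0, "ay": 0, "az": 0, "fingers": 85},
    {"x": 0, "y": 0, "z": 0, "ax": 0, "ay": 0, "az": 0, "fingers": 85},
    {"x": 0, "y": 0, "z": 0, "ax": 0, "ay": 0, "az": 0, "fingers": 85},
  ],
)

```text
t: 3.5
eef_pos: [0.5893, -0.0375, 0.2313]
tool_rot: [-0.0, 0.666, 0.746, 0.0]
contact_force: [-0.3, -0.4, 0.1]
gripper_width: 0.999
grasp_force: 0.0
```

```bash
python3 - <<'E'
from h import *
c=cam("wrist","w2")
for k,lo,hi in(("yel",(26,150,120),(34,255,255)),("grn",(50,150,60),(80,255,255)),("red",(0,230,120),(4,255,255))):
    for b in blobs(c,lo,hi,30): print(k,b,[plane(c,*b[2],z)[:2].round(4).tolist() for z in(.034,.04,.136)])
m=cv2.inRange(cv2.cvtColor(c["pixels"],cv2.COLOR_RGB2HSV),np.array((26,150,120)),np.array((34,255,255)))
p=cv2.findNonZero(m); h=cv2.convexHull(p);e=cv2.fitEllipse(h);print(e,plane(c,*e[0],.04))
E
```

```text
yel (np.int32(565), [255, 92, 49, 51], [279.3, 116.3]) [[0.61, 0.0242], [0.6095, 0.0245], [0.6007, 0.0304]]
yel (np.int32(38), [197, 333, 22, 11], [209.8, 335.9]) [[0.552, -0.2996], [0.5525, -0.2935], [0.5601, -0.1962]]
yel (np.int32(227), [191, 336, 25, 19], [200.1, 344.4]) [[0.5386, -0.3174], [0.5393, -0.311], [0.5507, -0.2087]]
grn (np.int32(2214), [264, 0, 55, 50], [289.5, 21.1]) [[0.6071, 0.1193], [0.6066, 0.118], [0.5987, 0.097]]
((242.8006134033203, 220.8201141357422), (84.275146484375, 275.8010559082031), 19.282461166381836) [ 0.58185154 -0.10633735  0.04      ]
```

View pics/w2.png

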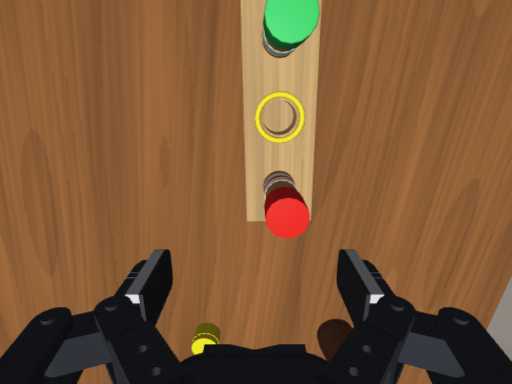

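The ring is centred at (280,117), giving (0.6095,0.0245); red (288,218) and green (290,18) are on either side. The rack lines up with the tool's x. On to the vial.

jog_arm(
  rows=[
    {"x": 44, "y": -5, "z": 0, "ax": 0, "ay": 0, "az": 0, "fingers": 85},
    {"x": 44, "y": -5, "z": 0, "ax": 0, "ay": 0, "az": 0, "fingers": 85},
    {"x": 44, "y": -5, "z": 0, "ax": 0, "ay": 0, "az": 0, "fingers": 85},
    {"x": 44, "y": -5, "z": 0, "ax": 0, "ay": 0, "az": 0, "fingers": 85},
    {"x": 44, "y": -5, "z": 0, "ax": 0, "ay": 0, "az": 0, "fingers": 85},
    {"x": 44, "y": -5, "z": 0, "ax": 0, "ay": 0, "az": 0, "fingers": 85},
    {"x": 0, "y": 0, "z": 0, "ax": 0, "ay": 0, "az": 0, "fingers": 85},
    {"x": 0, "y": 0, "z": 0, "ax": 0, "ay": 0, "az": 0, "fingers": 85},
  ],
)

```text
t: 4.35
eef_pos: [0.5304, 0.2192, 0.2312]
tool_rot: [0.0, 0.667, 0.745, -0.0]
contact_force: [0.4, -0.8, -0.3]
gripper_width: 0.996
grasp_force: 0.0
```

```bash
python3 - <<'E'
from h import *
c=cam("wrist","w3")
for b in blobs(c,(0,0,150),(179,60,255),60): print(b,plane(c,*b[2],.116).round(4))
print(bot.get_obs()["eef_pos"],tool([.53,.298,.05]))
E
```

```text
(np.int32(466), [252, 96, 27, 28], [266.0, 108.0]) [0.5317 0.2913 0.116 ]
(np.int32(1479), [402, 122, 61, 66], [422.6, 149.4]) [0.6746 0.2714 0.116 ]
(np.int32(3171), [431, 132, 66, 63], [463.7, 163.2]) [0.7152 0.2633 0.116 ]
(np.int32(89), [125, 294, 15, 9], [133.3, 297.6]) [0.4149 0.0829 0.116 ]
(np.int32(88), [370, 294, 14, 9], [375.0, 297.5]) [0.671  0.1114 0.116 ]
[0.53096922 0.21779792 0.23105978] [ 80.11304354   7.66185364 180.93964279]
```

View pics/w3.png

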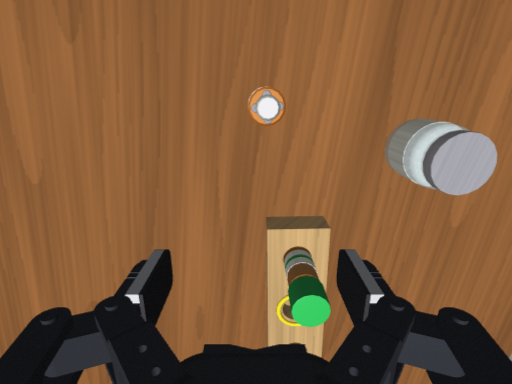

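The neck top is at (267,108), giving vial ≈ (0.532,0.292); the jar (460,163) is clear of the fingers. Approaching.

jog_arm(
  rows=[
    {"x": 37, "y": 4.5, "z": 0, "ax": 0, "ay": 0, "az": 0, "fingers": 85},
    {"x": 36.5, "y": 4.5, "z": 0, "ax": 0, "ay": 0, "az": 0, "fingers": 85},
    {"x": 0, "y": 0, "z": 0, "ax": 0, "ay": 0, "az": 0, "fingers": 85},
    {"x": 0, "y": 0, "z": 40, "ax": 0, "ay": 0, "az": 0, "fingers": 85},
    {"x": 0, "y": 0, "z": 40, "ax": 0, "ay": 0, "az": 0, "fingers": 85},
    {"x": 0, "y": 0, "z": 40, "ax": 0, "ay": 0, "az": 0, "fingers": 85},
    {"x": 0, "y": 0, "z": 35, "ax": 0, "ay": 0, "az": 0, "fingers": 85},
    {"x": 0, "y": 0, "z": 26, "ax": 0, "ay": 0, "az": 0, "fingers": 85},
  ],
)

```text
t: 5.2
eef_pos: [0.5318, 0.2897, 0.0476]
tool_rot: [0.0, 0.669, 0.743, -0.002]
contact_force: [0.5, -0.7, -0.2]
gripper_width: 0.993
grasp_force: 0.0
```

jog_arm(
  force=30,
  rows=[
    {"x": 0, "y": 0, "z": 0, "ax": 0, "ay": 0, "az": 0, "fingers": 60},
    {"x": 0, "y": 0, "z": 0, "ax": 0, "ay": 0, "az": 0, "fingers": 45},
    {"x": 0, "y": 0, "z": 0, "ax": 0, "ay": 0, "az": 0, "fingers": 40},
    {"x": 0, "y": 0, "z": 0, "ax": 0, "ay": 0, "az": 0, "fingers": 36},
    {"x": 0, "y": 0, "z": 0, "ax": 0, "ay": 0, "az": 0, "fingers": 30},
    {"x": 0, "y": 0, "z": 0, "ax": 0, "ay": 0, "az": 0, "fingers": 30},
    {"x": 0, "y": 0, "z": 0, "ax": 0, "ay": 0, "az": 0, "fingers": 30},
    {"x": 0, "y": 0, "z": 0, "ax": 0, "ay": 0, "az": 0, "fingers": 30},
  ],
)

```text
t: 6.0
eef_pos: [0.5328, 0.2944, 0.0523]
tool_rot: [0.001, 0.667, 0.745, 0.002]
contact_force: [0.4, -0.9, 7.8]
gripper_width: 0.418
grasp_force: 29.9
```

jog_arm(
  force=40,
  rows=[
    {"x": 0, "y": 0, "z": 0, "ax": 0, "ay": 0, "az": 0, "fingers": 25},
    {"x": 0, "y": 0, "z": -10, "ax": 0, "ay": 0, "az": 0, "fingers": 25},
    {"x": 0, "y": 0, "z": -20, "ax": 0, "ay": 0, "az": 0, "fingers": 25},
    {"x": 0, "y": 0, "z": -30, "ax": 0, "ay": 0, "az": 0, "fingers": 25},
    {"x": 0, "y": 0, "z": -35, "ax": 0, "ay": 0, "az": 0, "fingers": 25},
    {"x": 0, "y": 0, "z": -35, "ax": 0, "ay": 0, "az": 0, "fingers": 25},
    {"x": 0, "y": 0, "z": -30, "ax": 0, "ay": 0, "az": 0, "fingers": 25},
    {"x": 0, "y": 0, "z": -20, "ax": 0, "ay": 0, "az": 0, "fingers": 25},
  ],
)

```text
t: 6.8
eef_pos: [0.5312, 0.2948, 0.2336]
tool_rot: [0.0, 0.667, 0.745, 0.001]
contact_force: [0.6, -0.7, -1.8]
gripper_width: 0.413
grasp_force: 40.0
```

```bash
python3 - <<'E'
from h import *
c=cam("wrist","w4")
for b in blobs(c,(0,0,150),(179,60,255),60): print(b,plane(c,*b[2],.116).round(4))
o=bot.get_obs();print(o["eef_pos"],o["contact_force"],o["gripper_width"],tool([.6095,.0245,.05]))
E
```

```text
(np.int32(1358), [383, 188, 65, 60], [405.4, 209.2]) [0.6779 0.2889 0.116 ]
(np.int32(2458), [407, 207, 60, 53], [436.7, 232.9]) [0.7157 0.2676 0.116 ]
(np.int32(161), [220, 236, 69, 25], [254.6, 244.9]) [0.5377 0.2346 0.116 ]
(np.int32(60), [198, 275, 12, 9], [205.4, 278.1]) [0.4909 0.1901 0.116 ]
(np.int32(155), [243, 289, 17, 11], [250.7, 294.6]) [0.5402 0.1747 0.116 ]
(np.int32(89), [279, 310, 10, 14], [283.7, 316.7]) [0.5795 0.1496 0.116 ]
(np.int32(102), [218, 313, 10, 15], [222.9, 319.2]) [0.5132 0.139  0.116 ]
(np.int32(1055), [225, 322, 54, 27], [251.3, 335.9]) [0.5469 0.1191 0.116 ]
(np.int32(228), [496, 361, 16, 23], [505.4, 372.7]) [0.8552 0.0966 0.116 ]
[0.53233153 0.29571539 0.23635877] [0.44229316 0.88914668 0.82871815] 0.4066744600944475 [-278.60112893   45.60358733  185.86037083]
```

View pics/w4.png

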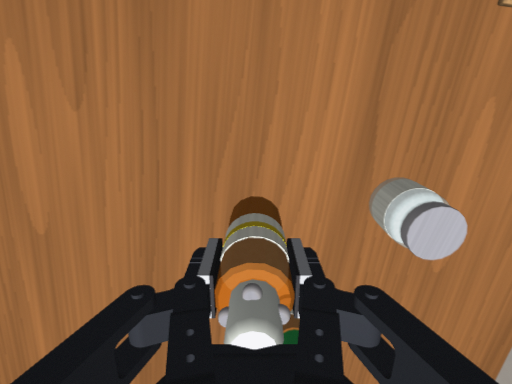

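The vial is held upright between the pads: bottom rim's far edge at (255,197), neck top at (252,340). I'll check the axis offset from the rim edge.

```bash
python3 - <<'E'
from h import *
c=cam("wrist")
o=bot.get_obs();zb=o["eef_pos"][2]-.0523
h=cv2.cvtColor(c["pixels"],cv2.COLOR_RGB2HSV)
print(zb,h[185:206:2,255].tolist())
for v in(195,197,199): print(v,tool(plane(c,255,v,zb)))
for v in(263,266): print("shoulder",v,tool(plane(c,254,v,zb+.09)))
E
```

```text
0.18195926775515142 [[14, 154, 154], [14, 153, 155], [14, 155, 155], [14, 155, 155], [14, 155, 156], [14, 156, 157], [14, 203, 83], [14, 202, 77], [15, 208, 76], [14, 208, 76], [15, 199, 77]]
195 [ 1.46503573e+01 -4.44098348e-02  5.23362863e+01]
197 [ 1.31305523e+01 -4.24359625e-02  5.23326062e+01]
199 [ 1.16036659e+01 -4.04528932e-02  5.23289090e+01]
shoulder 263 [ 15.56177768  -0.77335865 -37.66716489]
shoulder 266 [ 14.09930884  -0.7730619  -37.67071497]
```

jog_arm(
  rows=[
    {"x": -39, "y": 6.5, "z": 0, "ax": 0, "ay": 0, "az": 0, "fingers": 25},
    {"x": -39, "y": 6.5, "z": 0, "ax": 0, "ay": 0, "az": 0, "fingers": 25},
    {"x": -39, "y": 6.5, "z": 0, "ax": 0, "ay": 0, "az": 0, "fingers": 25},
    {"x": -39, "y": 6.5, "z": 0, "ax": 0, "ay": 0, "az": 0, "fingers": 25},
    {"x": -39, "y": 6.5, "z": 0, "ax": 0, "ay": 0, "az": 0, "fingers": 25},
    {"x": -39, "y": 6.5, "z": 0, "ax": 0, "ay": 0, "az": 0, "fingers": 25},
    {"x": -30, "y": 5.6, "z": 0, "ax": 0, "ay": 0, "az": 0, "fingers": 25},
    {"x": -10.6, "y": 1, "z": 0, "ax": 0, "ay": 0, "az": 0, "fingers": 25},
  ],
)

```text
t: 7.7
eef_pos: [0.6066, 0.0214, 0.2289]
tool_rot: [-0.0, 0.669, 0.743, -0.001]
contact_force: [-0.2, -0.4, -2.0]
gripper_width: 0.406
grasp_force: 40.0
```

jog_arm(
  rows=[
    {"x": 0, "y": 0, "z": 0, "ax": 0, "ay": 0, "az": 0, "fingers": 25},
    {"x": 0, "y": 0, "z": 0, "ax": 0, "ay": 0, "az": 0, "fingers": 25},
    {"x": 0, "y": 0, "z": 30, "ax": 0, "ay": 0, "az": 0, "fingers": 25},
    {"x": 0, "y": 0, "z": 30, "ax": 0, "ay": 0, "az": 0, "fingers": 25},
    {"x": 0, "y": 0, "z": 30, "ax": 0, "ay": 0, "az": 0, "fingers": 25},
    {"x": 0, "y": 0, "z": 20, "ax": 0, "ay": 0, "az": 0, "fingers": 25},
    {"x": 0, "y": 0, "z": 15, "ax": 0, "ay": 0, "az": 0, "fingers": 25},
    {"x": 0, "y": 0, "z": 5, "ax": 0, "ay": 0, "az": 0, "fingers": 25},
  ],
)

```text
t: 8.5
eef_pos: [0.6055, 0.028, 0.0989]
tool_rot: [-0.001, 0.666, 0.746, -0.0]
contact_force: [0.5, 0.5, -0.9]
gripper_width: 0.407
grasp_force: 40.1
```

```bash
python3 - <<'E'
from h import *
c=cam("wrist"); s=cam("scene")
o=bot.get_obs();print(o["eef_pos"],o["contact_force"],tool([.6095,.0245,.04]))
a=cv2.resize(c["pixels"][150:350,155:355],(400,400),interpolation=cv2.INTER_CUBIC)
b=cv2.resize(s["pixels"][150:250,225:325],(400,400),interpolation=cv2.INTER_CUBIC)
cv2.imwrite("pics/p5.png",np.hstack([a,b])[:,:,::-1])
E
```

```text
[0.60640027 0.0272895  0.10016018] [-0.95970633  0.72755754 -0.84976142] [-3.14736429  2.79925916 60.15725391]
```

View pics/p5.png

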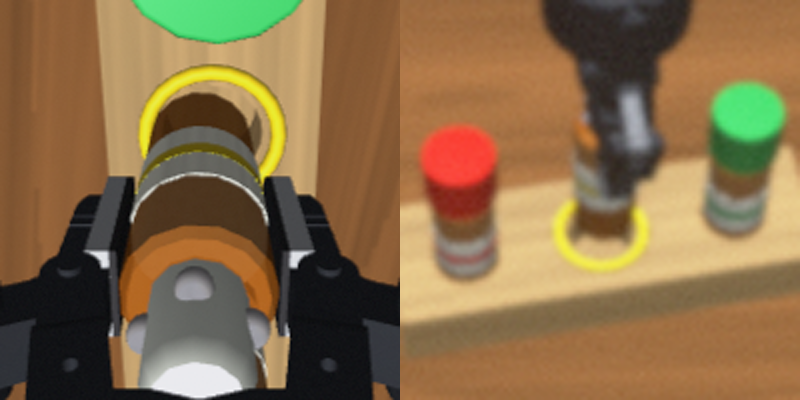

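Left panel (wrist): ring centre column ~213 with far edge row 65; vial bottom centre column ~203 with far edge row 93, so the vial is off to the left (tool −y). Right panel (scene): ring centre (602,232), vial bottom centre ~606.

```bash
python3 - <<'E'
from h import *
c=cam("wrist","w6")
o=bot.get_obs();zb=o["eef_pos"][2]-.0523;print(o["eef_pos"],zb)
# ring outer edge ellipse from hull of yellow pixels near it
m=cv2.inRange(cv2.cvtColor(c["pixels"],cv2.COLOR_RGB2HSV),np.array((25,170,150)),np.array((34,255,255)))
m[:178]=0;m[236:]=0;m[:,:215]=0;m[:,305:]=0
P=cv2.findNonZero(m)[:,0];Q=np.array([tool(plane(c,u,v,.04))[:2] for u,v in P])
# circle fit: mid-line radius free
A=np.c_[2*Q,np.ones(len(Q))];s=np.linalg.lstsq(A,(Q**2).sum(1),rcond=None)[0]
print("ring",len(Q),P.min(0),P.max(0),s[:2],np.sqrt(s[2]+s[0]**2+s[1]**2))
for u,v in((256.5,196),(256.5,197)):print("vial far",tool(plane(c,u,v,zb)))
h=cv2.cvtColor(c["pixels"],cv2.COLOR_RGB2HSV)
for r in(202,206,210):print(r,[ (u,*h[r,u].tolist()) for u in range(224,242,2)],[ (u,*h[r,u].tolist()) for u in range(272,292,2)])
E
```

```text
[0.60700478 0.02706179 0.10096968] 0.04866967516997299
ring 914 [223 181] [295 235] [-3.99489228  2.20689689] 25.0664057142099
vial far [14.95003424  0.09475308 52.30482153]
vial far [14.20003409  0.09722595 52.30458751]
202 [(224, 18, 113, 176), (226, 26, 216, 218), (228, 29, 200, 236), (230, 30, 196, 235), (232, 26, 218, 227), (234, 21, 143, 169), (236, 18, 116, 185), (238, 17, 129, 146), (240, 15, 190, 75)] [(272, 18, 118, 167), (274, 18, 109, 189), (276, 18, 109, 189), (278, 18, 110, 190), (280, 18, 111, 190), (282, 18, 111, 193), (284, 19, 116, 174), (286, 27, 218, 225), (288, 30, 206, 236), (290, 29, 212, 235)]
206 [(224, 24, 195, 192), (226, 29, 207, 235), (228, 30, 191, 235), (230, 27, 218, 230), (232, 22, 152, 163), (234, 16, 136, 124), (236, 14, 198, 72), (238, 16, 201, 76), (240, 14, 186, 74)] [(272, 16, 198, 71), (274, 14, 177, 75), (276, 18, 113, 173), (278, 18, 110, 190), (280, 18, 111, 165), (282, 17, 113, 126), (284, 18, 110, 188), (286, 20, 123, 186), (288, 27, 216, 231), (290, 30, 203, 236)]
210 [(224, 27, 218, 232), (226, 30, 192, 235), (228, 28, 216, 233), (230, 25, 212, 167), (232, 17, 118, 156), (234, 14, 201, 75), (236, 13, 192, 65), (238, 14, 192, 65), (240, 14, 186, 74)] [(272, 15, 188, 72), (274, 15, 185, 69), (276, 16, 195, 68), (278, 17, 125, 135), (280, 18, 117, 100), (282, 18, 117, 105), (284, 18, 112, 162), (286, 18, 109, 190), (288, 24, 177, 176), (290, 28, 213, 235)]
```

jog_arm(
  rows=[
    {"x": -0.4, "y": 1.6, "z": 0, "ax": 0, "ay": 0, "az": 0, "fingers": 25},
    {"x": -0.4, "y": 1.6, "z": 0, "ax": 0, "ay": 0, "az": 0, "fingers": 25},
    {"x": 0, "y": 0, "z": 0, "ax": 0, "ay": 0, "az": 0, "fingers": 25},
    {"x": 0, "y": 0, "z": 4, "ax": 0, "ay": 0, "az": 0, "fingers": 25},
    {"x": 0, "y": 0, "z": 5, "ax": 0, "ay": 0, "az": 0, "fingers": 25},
    {"x": 0, "y": 0, "z": 5, "ax": 0, "ay": 0, "az": 0, "fingers": 25},
    {"x": 0, "y": 0, "z": 2, "ax": 0, "ay": 0, "az": 0, "fingers": 25},
    {"x": 0, "y": 0, "z": 0, "ax": 0, "ay": 0, "az": 0, "fingers": 25},
  ],
)

```text
t: 9.45
eef_pos: [0.6095, 0.0257, 0.0836]
tool_rot: [-0.0, 0.667, 0.745, -0.0]
contact_force: [0.1, 0.5, -1.0]
gripper_width: 0.406
grasp_force: 40.1
```

The vial has entered the hole with no resistance. Going on down.

jog_arm(
  rows=[
    {"x": 0, "y": 0, "z": 4, "ax": 0, "ay": 0, "az": 0, "fingers": 25},
    {"x": 0, "y": 0, "z": 5, "ax": 0, "ay": 0, "az": 0, "fingers": 25},
    {"x": 0, "y": 0, "z": 5, "ax": 0, "ay": 0, "az": 0, "fingers": 25},
    {"x": 0, "y": 0, "z": 4, "ax": 0, "ay": 0, "az": 0, "fingers": 25},
    {"x": 0, "y": 0, "z": 3, "ax": 0, "ay": 0, "az": 0, "fingers": 25},
    {"x": 0, "y": 0, "z": 1.5, "ax": 0, "ay": 0, "az": 0, "fingers": 25},
    {"x": 0, "y": 0, "z": 0, "ax": 0, "ay": 0, "az": 0, "fingers": 25},
    {"x": 0, "y": 0, "z": 0, "ax": 0, "ay": 0, "az": 0, "fingers": 25},
  ],
)

```text
t: 10.25
eef_pos: [0.6098, 0.0257, 0.0623]
tool_rot: [0.0, 0.667, 0.745, -0.0]
contact_force: [-2.0, -0.5, 5.4]
gripper_width: 0.41
grasp_force: 40.3
```

Fully down (5 N contact at the right height). Release, wait, lift.

jog_arm(
  rows=[
    {"x": 0, "y": 0, "z": 0, "ax": 0, "ay": 0, "az": 0, "fingers": 45},
    {"x": 0, "y": 0, "z": 0, "ax": 0, "ay": 0, "az": 0, "fingers": 60},
    {"x": 0, "y": 0, "z": 0, "ax": 0, "ay": 0, "az": 0, "fingers": 75},
    {"x": 0, "y": 0, "z": 0, "ax": 0, "ay": 0, "az": 0, "fingers": 75},
    {"x": 0, "y": 0, "z": 0, "ax": 0, "ay": 0, "az": 0, "fingers": 75},
    {"x": 0, "y": 0, "z": -10, "ax": 0, "ay": 0, "az": 0, "fingers": 75},
    {"x": 0, "y": 0, "z": -20, "ax": 0, "ay": 0, "az": 0, "fingers": 75},
    {"x": 0, "y": 0, "z": -30, "ax": 0, "ay": 0, "az": 0, "fingers": 75},
  ],
)

```text
t: 11.05
eef_pos: [0.6088, 0.0256, 0.1217]
tool_rot: [-0.001, 0.667, 0.745, -0.001]
contact_force: [0.4, -0.1, 0.2]
gripper_width: 0.879
grasp_force: 0.0
```

jog_arm(
  rows=[
    {"x": 0, "y": 0, "z": -40, "ax": 0, "ay": 0, "az": 0, "fingers": 80},
    {"x": 0, "y": 0, "z": -40, "ax": 0, "ay": 0, "az": 0, "fingers": 80},
    {"x": 0, "y": 0, "z": -25, "ax": 0, "ay": 0, "az": 0, "fingers": 80},
    {"x": -30, "y": -5, "z": 0, "ax": 0, "ay": 0, "az": 0, "fingers": 80},
    {"x": -30, "y": -5, "z": 0, "ax": 0, "ay": 0, "az": 0, "fingers": 80},
    {"x": -15, "y": 0, "z": 0, "ax": 0, "ay": 0, "az": 0, "fingers": 80},
    {"x": 0, "y": 0, "z": 0, "ax": 0, "ay": 0, "az": 0, "fingers": 80},
    {"x": 0, "y": 0, "z": 0, "ax": 0, "ay": 0, "az": 0, "fingers": 80},
  ],
)

```text
t: 11.85
eef_pos: [0.6083, -0.0486, 0.2269]
tool_rot: [-0.0, 0.667, 0.745, 0.0]
contact_force: [-0.2, 0.3, 0.2]
gripper_width: 0.939
grasp_force: 0.0
```

```bash
python3 - <<'E'
from h import *
c=cam("wrist","w7");o=bot.get_obs();print(o["eef_pos"],o["contact_force"],tool([.544,-.323,.02]))
for b in blobs(c,(0,0,140),(179,60,255),60): print(b,plane(c,*b[2],.126).round(4))
E
```

```text
[ 0.60824699 -0.04780793  0.22687609] [ 0.23401539  0.34013593 -0.61651117] [-266.56743724  -94.66685625  206.48500248]
(np.int32(535), [250, 97, 29, 29], [265.3, 109.5]) [0.6084 0.0231 0.126 ]
(np.int32(1521), [479, 257, 33, 88], [499.8, 310.9]) [ 0.8714 -0.1474  0.126 ]
(np.int32(83), [134, 291, 14, 9], [142.0, 294.4]) [ 0.5076 -0.1675  0.126 ]
(np.int32(82), [361, 291, 14, 9], [366.1, 294.5]) [ 0.7307 -0.1428  0.126 ]
```

View pics/w7.png

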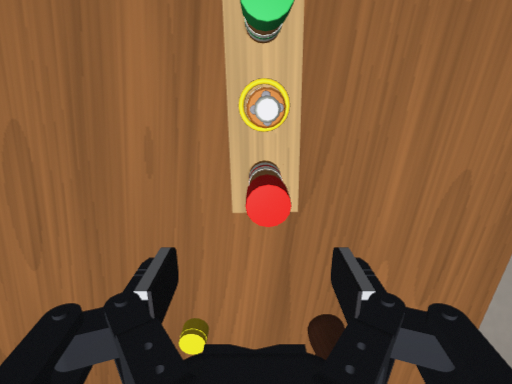

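The vial stands centred in the ring, neck top at (266,109) → (0.609,0.0235). Red, green and mill are undisturbed. Now the cap.

jog_arm(
  rows=[
    {"x": -40, "y": -14, "z": 0, "ax": 0, "ay": 0, "az": 0, "fingers": 85},
    {"x": -40, "y": -14, "z": 0, "ax": 0, "ay": 0, "az": 0, "fingers": 85},
    {"x": -40, "y": -14, "z": 0, "ax": 0, "ay": 0, "az": 0, "fingers": 85},
    {"x": -40, "y": -14, "z": 0, "ax": 0, "ay": 0, "az": 0, "fingers": 85},
    {"x": -40, "y": -14, "z": 0, "ax": 0, "ay": 0, "az": 0, "fingers": 85},
    {"x": -40, "y": -14, "z": 0, "ax": 0, "ay": 0, "az": 0, "fingers": 85},
    {"x": -20, "y": -8, "z": 0, "ax": 0, "ay": 0, "az": 0, "fingers": 85},
    {"x": -7.5, "y": -2.5, "z": 0, "ax": 0, "ay": 0, "az": 0, "fingers": 85},
  ],
)

```text
t: 12.7
eef_pos: [0.5433, -0.3276, 0.2265]
tool_rot: [-0.0, 0.668, 0.744, -0.0]
contact_force: [-0.1, 1.0, 0.3]
gripper_width: 0.996
grasp_force: 0.0
```

jog_arm(
  rows=[
    {"x": 0, "y": 0, "z": 20, "ax": 0, "ay": 0, "az": 0, "fingers": 85},
    {"x": 0, "y": 0, "z": 40, "ax": 0, "ay": 0, "az": 0, "fingers": 85},
    {"x": 0, "y": 0, "z": 40, "ax": 0, "ay": 0, "az": 0, "fingers": 85},
    {"x": 0, "y": 0, "z": 40, "ax": 0, "ay": 0, "az": 0, "fingers": 85},
    {"x": 0, "y": 0, "z": 15, "ax": 0, "ay": 0, "az": 0, "fingers": 85},
    {"x": 0, "y": 0, "z": 0, "ax": 0, "ay": 0, "az": 0, "fingers": 85},
    {"x": 0, "y": 0, "z": 0, "ax": 0, "ay": 0, "az": 0, "fingers": 85},
    {"x": 0, "y": 0, "z": 0, "ax": 0, "ay": 0, "az": 0, "fingers": 85},
  ],
)

```text
t: 13.5
eef_pos: [0.5456, -0.3264, 0.0742]
tool_rot: [0.002, 0.667, 0.745, 0.001]
contact_force: [-0.1, 0.2, 0.4]
gripper_width: 0.996
grasp_force: 0.0
```

```bash
python3 - <<'E'
from h import *
c=cam("wrist","w8");print(bot.get_obs()["eef_pos"],tool([.544,-.324,.004]))
m=cv2.inRange(cv2.cvtColor(c["pixels"],cv2.COLOR_RGB2HSV),np.array((26,150,60)),np.array((34,255,255)))
for b in blobs(c,(26,150,60),(34,255,255),60): print(b,tool(plane(c,*b[2],.017)))
for b in blobs(c,(26,150,180),(34,255,255),60): print(b,tool(plane(c,*b[2],.034)))
E
```

```text
[ 0.54530836 -0.326579    0.07413285] [ 2.85048636 -1.23928578 70.12359235]
(np.int32(2584), [227, 185, 57, 59], [254.6, 215.0]) [-2.16617011 -0.25046157 57.13688182]
(np.int32(2326), [227, 192, 57, 52], [254.7, 217.4]) [ 3.33212624 -0.21450801 40.12564823]
```

jog_arm(
  rows=[
    {"x": 3, "y": -0.3, "z": 0, "ax": 0, "ay": 0, "az": 0, "fingers": 85},
    {"x": 0, "y": 0, "z": 20, "ax": 0, "ay": 0, "az": 0, "fingers": 85},
    {"x": 0, "y": 0, "z": 25, "ax": 0, "ay": 0, "az": 0, "fingers": 85},
    {"x": 0, "y": 0, "z": 15, "ax": 0, "ay": 0, "az": 0, "fingers": 85},
    {"x": 0, "y": 0, "z": 8, "ax": 0, "ay": 0, "az": 0, "fingers": 85},
    {"x": 0, "y": 0, "z": 2, "ax": 0, "ay": 0, "az": 0, "fingers": 75},
    {"x": 0, "y": 0, "z": 0, "ax": 0, "ay": 0, "az": 0, "fingers": 65},
    {"x": 0, "y": 0, "z": 0, "ax": 0, "ay": 0, "az": 0, "fingers": 60},
  ],
)

```text
t: 14.35
eef_pos: [0.5438, -0.3236, 0.0028]
tool_rot: [0.001, 0.667, 0.745, 0.0]
contact_force: [-0.3, -0.9, -0.8]
gripper_width: 0.696
grasp_force: 0.0
```

jog_arm(
  force=60,
  rows=[
    {"x": 0, "y": 0, "z": 0, "ax": 0, "ay": 0, "az": 0, "fingers": 50},
    {"x": 0, "y": 0, "z": 0, "ax": 0, "ay": 0, "az": 0, "fingers": 42},
    {"x": 0, "y": 0, "z": 0, "ax": 0, "ay": 0, "az": 0, "fingers": 35},
    {"x": 0, "y": 0, "z": 0, "ax": 0, "ay": 0, "az": 0, "fingers": 30},
    {"x": 0, "y": 0, "z": 0, "ax": 0, "ay": 0, "az": 0, "fingers": 30},
    {"x": 0, "y": 0, "z": 0, "ax": 0, "ay": 0, "az": 0, "fingers": 30},
    {"x": 0, "y": 0, "z": 0, "ax": 0, "ay": 0, "az": 0, "fingers": 30},
    {"x": 0, "y": 0, "z": 0, "ax": 0, "ay": 0, "az": 0, "fingers": 30},
  ],
)

```text
t: 15.15
eef_pos: [0.5436, -0.3235, 0.0027]
tool_rot: [0.001, 0.667, 0.745, 0.0]
contact_force: [-1.1, -0.2, 5.8]
gripper_width: 0.454
grasp_force: 59.9
```

jog_arm(
  rows=[
    {"x": 0, "y": 0, "z": -10, "ax": 0, "ay": 0, "az": 0, "fingers": 30},
    {"x": 0, "y": 0, "z": -25, "ax": 0, "ay": 0, "az": 0, "fingers": 30},
    {"x": 0, "y": 0, "z": -40, "ax": 0, "ay": 0, "az": 0, "fingers": 30},
    {"x": 0, "y": 0, "z": -40, "ax": 0, "ay": 0, "az": 0, "fingers": 30},
    {"x": 0, "y": 0, "z": -40, "ax": 0, "ay": 0, "az": 0, "fingers": 30},
    {"x": 0, "y": 0, "z": -40, "ax": 0, "ay": 0, "az": 0, "fingers": 30},
    {"x": 0, "y": 0, "z": -10, "ax": 0, "ay": 0, "az": 0, "fingers": 30},
    {"x": 0, "y": 0, "z": 0, "ax": 0, "ay": 0, "az": 0, "fingers": 30},
  ],
)

```text
t: 15.95
eef_pos: [0.5441, -0.3237, 0.2094]
tool_rot: [0.002, 0.667, 0.745, 0.0]
contact_force: [0.0, -0.1, -0.6]
gripper_width: 0.456
grasp_force: 60.2
```

```bash
python3 - <<'E'
from h import *
c=cam("wrist","w9");o=bot.get_obs();z=o["eef_pos"][2];print(o["eef_pos"],o["gripper_width"],tool([.6095,.0232,.126]))
for b in blobs(c,(26,150,180),(34,255,255),60): print(b,tool(plane(c,*b[2],z+.0313)), "far top",tool(plane(c,b[2][0],b[1][1],z+.0313)))
for b in blobs(c,(26,150,40),(34,255,255),60): print(b,"far rim",tool(plane(c,b[2][0],b[1][1],z-.0027)))
E
```

```text
[ 0.54293407 -0.3233237   0.20720466] 0.456471190061472 [337.18052881 104.16990557  81.00506009]
(np.int32(176), [218, 239, 76, 26], [256.5, 247.2]) [ 18.84010674   1.1284614  -31.31351056] far top [ 22.86711947   1.11686734 -31.31652194]
(np.int32(4765), [212, 251, 85, 72], [254.0, 286.6]) [ -1.72598913   0.0323942  -31.29870824] far top [ 1.69474456e+01  3.06286080e-02 -3.13126462e+01]
(np.int32(5477), [211, 228, 87, 95], [253.8, 281.9]) far rim [ 1.16989151e+01 -3.22930944e-03  2.69126790e+00]
```

View pics/w9.png

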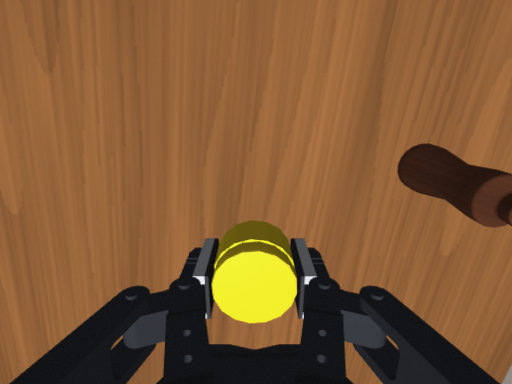

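The cap is held squarely, top disc centre about (254,282), nearly on the TCP axis. Moving over the vial.

jog_arm(
  rows=[
    {"x": 25, "y": 8, "z": 0, "ax": 0, "ay": 0, "az": 0, "fingers": 30},
    {"x": 47, "y": 14.5, "z": 0, "ax": 0, "ay": 0, "az": 0, "fingers": 30},
    {"x": 47, "y": 14.5, "z": 0, "ax": 0, "ay": 0, "az": 0, "fingers": 30},
    {"x": 47, "y": 14.5, "z": 0, "ax": 0, "ay": 0, "az": 0, "fingers": 30},
    {"x": 47, "y": 14.5, "z": 0, "ax": 0, "ay": 0, "az": 0, "fingers": 30},
    {"x": 47, "y": 14.5, "z": 0, "ax": 0, "ay": 0, "az": 0, "fingers": 30},
    {"x": 47, "y": 14.5, "z": 0, "ax": 0, "ay": 0, "az": 0, "fingers": 30},
    {"x": 30.5, "y": 9, "z": 0, "ax": 0, "ay": 0, "az": 0, "fingers": 30},
  ],
)

```text
t: 16.8
eef_pos: [0.608, 0.0282, 0.2047]
tool_rot: [-0.002, 0.666, 0.746, -0.001]
contact_force: [-0.1, -0.7, -0.2]
gripper_width: 0.454
grasp_force: 60.2
```

jog_arm(
  rows=[
    {"x": 0, "y": 0, "z": 0, "ax": 0, "ay": 0, "az": 0, "fingers": 30},
    {"x": 0, "y": 0, "z": 0, "ax": 0, "ay": 0, "az": 0, "fingers": 30},
    {"x": 0, "y": 0, "z": 15, "ax": 0, "ay": 0, "az": 0, "fingers": 30},
    {"x": 0, "y": 0, "z": 20, "ax": 0, "ay": 0, "az": 0, "fingers": 30},
    {"x": 0, "y": 0, "z": 20, "ax": 0, "ay": 0, "az": 0, "fingers": 30},
    {"x": 0, "y": 0, "z": 8, "ax": 0, "ay": 0, "az": 0, "fingers": 30},
    {"x": 0, "y": 0, "z": 0, "ax": 0, "ay": 0, "az": 0, "fingers": 30},
    {"x": 0, "y": 0, "z": 0, "ax": 0, "ay": 0, "az": 0, "fingers": 30},
  ],
)

```text
t: 17.6
eef_pos: [0.6095, 0.023, 0.1438]
tool_rot: [-0.0, 0.668, 0.745, -0.0]
contact_force: [-0.1, -0.2, 0.2]
gripper_width: 0.456
grasp_force: 60.3
```

```bash
python3 - <<'E'
from h import *
c=cam("wrist"); s=cam("scene"); d=cam("side")
o=bot.get_obs();print(o["eef_pos"],o["contact_force"],tool([.6095,.0232,.126]))
f=lambda i,u,v,w:cv2.resize(i["pixels"][v:v+w,u:u+w],(266,266),interpolation=cv2.INTER_CUBIC)
cv2.imwrite("pics/p10.png",np.hstack([f(c,155,150,200),f(s,235,130,80),f(d,220,130,80)])[:,:,::-1])
E
```

```text
[0.61003117 0.02354388 0.14479488] [ 0.40330473 -0.88266785  0.26902074] [-0.28064575 -0.59921118 18.79388624]
```

View pics/p10.png

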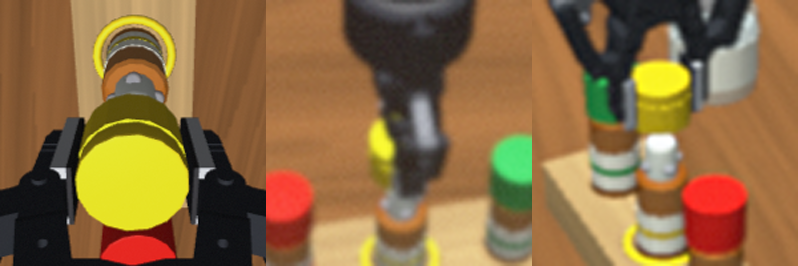

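Wrist view: cap centre column 132, neck/shoulder column ~134. Side view: cap and neck both at column ~660. They are aligned to about a millimetre, so I'll lower it gently onto the neck.

jog_arm(
  rows=[
    {"x": 0, "y": 0, "z": 4, "ax": 0, "ay": 0, "az": 0, "fingers": 30},
    {"x": 0, "y": 0, "z": 5, "ax": 0, "ay": 0, "az": 0, "fingers": 30},
    {"x": 0, "y": 0, "z": 4, "ax": 0, "ay": 0, "az": 0, "fingers": 30},
    {"x": 0, "y": 0, "z": 4, "ax": 0, "ay": 0, "az": 0, "fingers": 30},
    {"x": 0, "y": 0, "z": 4, "ax": 0, "ay": 0, "az": 0, "fingers": 30},
    {"x": 0, "y": 0, "z": 4, "ax": 0, "ay": 0, "az": 0, "fingers": 30},
    {"x": 0, "y": 0, "z": 0, "ax": 0, "ay": 0, "az": 0, "fingers": 30},
    {"x": 0, "y": 0, "z": 0, "ax": 0, "ay": 0, "az": 0, "fingers": 30},
  ],
)

```text
t: 18.55
eef_pos: [0.6093, 0.0237, 0.1187]
tool_rot: [-0.0, 0.667, 0.745, -0.0]
contact_force: [0.5, 0.5, -0.2]
gripper_width: 0.455
grasp_force: 60.3
```

The cap runs over the neck with no force. Pressing on.

jog_arm(
  force=80,
  rows=[
    {"x": 0, "y": 0, "z": 2, "ax": 0, "ay": 0, "az": 0, "fingers": 30},
    {"x": 0, "y": 0, "z": 2, "ax": 0, "ay": 0, "az": 0, "fingers": 30},
    {"x": 0, "y": 0, "z": 1.5, "ax": 0, "ay": 0, "az": 0, "fingers": 30},
    {"x": 0, "y": 0, "z": 1.5, "ax": 0, "ay": 0, "az": 0, "fingers": 30},
    {"x": 0, "y": 0, "z": 1, "ax": 0, "ay": 0, "az": 0, "fingers": 30},
    {"x": 0, "y": 0, "z": 1, "ax": 0, "ay": 0, "az": 0, "fingers": 30},
    {"x": 0, "y": 0, "z": 0, "ax": 0, "ay": 0, "az": 0, "fingers": 30},
    {"x": 0, "y": 0, "z": 0, "ax": 0, "ay": 0, "az": 0, "fingers": 30},
  ],
)

```text
t: 19.35
eef_pos: [0.6113, 0.0242, 0.1121]
tool_rot: [0.002, 0.667, 0.745, 0.002]
contact_force: [-1.2, 0.6, 6.2]
gripper_width: 0.446
grasp_force: 81.5
```

jog_arm(
  rows=[
    {"x": 0, "y": 0, "z": 1, "ax": 0, "ay": 0, "az": 0, "fingers": 30},
    {"x": 0, "y": 0, "z": 1, "ax": 0, "ay": 0, "az": 0, "fingers": 30},
    {"x": 0, "y": 0, "z": 1, "ax": 0, "ay": 0, "az": 0, "fingers": 30},
    {"x": 0, "y": 0, "z": 1, "ax": 0, "ay": 0, "az": 0, "fingers": 30},
    {"x": 0, "y": 0, "z": 0.5, "ax": 0, "ay": 0, "az": 0, "fingers": 30},
    {"x": 0, "y": 0, "z": 0.5, "ax": 0, "ay": 0, "az": 0, "fingers": 30},
    {"x": 0, "y": 0, "z": 0, "ax": 0, "ay": 0, "az": 0, "fingers": 30},
    {"x": 0, "y": 0, "z": 0, "ax": 0, "ay": 0, "az": 0, "fingers": 30},
  ],
)

```text
t: 20.15
eef_pos: [0.6097, 0.0238, 0.105]
tool_rot: [0.0, 0.667, 0.745, 0.0]
contact_force: [0.2, 0.9, 2.1]
gripper_width: 0.449
grasp_force: 81.0
```

It clicked: force fell to 2 N with the TCP at home height. Now building up the steady press.

jog_arm(
  rows=[
    {"x": 0, "y": 0, "z": 1, "ax": 0, "ay": 0, "az": 0, "fingers": 30},
    {"x": 0, "y": 0, "z": 1, "ax": 0, "ay": 0, "az": 0, "fingers": 30},
    {"x": 0, "y": 0, "z": 1, "ax": 0, "ay": 0, "az": 0, "fingers": 30},
    {"x": 0, "y": 0, "z": 0.5, "ax": 0, "ay": 0, "az": 0, "fingers": 30},
    {"x": 0, "y": 0, "z": 0, "ax": 0, "ay": 0, "az": 0, "fingers": 30},
    {"x": 0, "y": 0, "z": 0, "ax": 0, "ay": 0, "az": 0, "fingers": 30},
    {"x": 0, "y": 0, "z": 0, "ax": 0, "ay": 0, "az": 0, "fingers": 30},
    {"x": 0, "y": 0, "z": 0, "ax": 0, "ay": 0, "az": 0, "fingers": 30},
  ],
)

```text
t: 20.95
eef_pos: [0.6118, 0.0246, 0.1048]
tool_rot: [0.002, 0.667, 0.745, 0.002]
contact_force: [-2.8, 0.9, 21.4]
gripper_width: 0.448
grasp_force: 83.1
```

jog_arm(
  rows=[
    {"x": 0, "y": 0, "z": -0.8, "ax": 0, "ay": 0, "az": 0, "fingers": 30},
    {"x": 0, "y": 0, "z": -0.7, "ax": 0, "ay": 0, "az": 0, "fingers": 30},
    {"x": 0, "y": 0, "z": 0, "ax": 0, "ay": 0, "az": 0, "fingers": 30},
    {"x": 0, "y": 0, "z": 0, "ax": 0, "ay": 0, "az": 0, "fingers": 30},
    {"x": 0, "y": 0, "z": 0, "ax": 0, "ay": 0, "az": 0, "fingers": 30},
    {"x": 0, "y": 0, "z": 0, "ax": 0, "ay": 0, "az": 0, "fingers": 30},
    {"x": 0, "y": 0, "z": 0, "ax": 0, "ay": 0, "az": 0, "fingers": 30},
    {"x": 0, "y": 0, "z": 0, "ax": 0, "ay": 0, "az": 0, "fingers": 30},
  ],
)

```text
t: 21.75
eef_pos: [0.6109, 0.0244, 0.1048]
tool_rot: [0.001, 0.667, 0.745, 0.001]
contact_force: [-0.3, 0.5, 12.2]
gripper_width: 0.453
grasp_force: 81.9
```

A steady 12 N with the cap at home height. Handing in.

```bash
python3 -c "
from station import bot
print(bot.get_obs()['contact_force']); print(bot.hand_in())"
```

```text
[-0.32646044  0.50944152 12.22043926]
the job is handed in; nothing more can be done
None
```

The job is handed in, with no verdict returned: the vial stands fully down in the ringed hole, the cap clicked home on its neck, and the fingers were still pressing it at about 12 N.

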